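# Feel along the test chamber's lid seal and stop on the lump

## Robot

A 6-joint arm with a two-finger parallel gripper is mounted at the origin on the work surface. World frame = base frame: x ahead of the robot, y to its left, z up, the work surface at z = 0. Lengths are in m, angles in rad, forces in N, time in s.
With the tool pointing down it reaches from about 0.3 to 0.775 m from the base axis. Payload 14.6 kg.
Tool frame: the origin (TCP) lies between the finger pads; the fingertips stand 22 mm ahead of it and the grasp point (between the pads) lies 3 mm ahead of it (ctrl.tip_reach is the distance from the TCP to the fingertips, in m); z points along the fingers, y is the direction in which the jaws open and shut (so a half turn about z gives the same grasp; the last joint's range is limited). The gripper opens to 94 mm and grips with 3 to 60 N. Pads are 16 mm wide; open, the fingers measure 119 mm over their backs; the gripper's body (75 mm by 177 mm) begins 78 mm behind the grasp point.
Start: joints at [-1.342, 0.3, 1.521, -0, 1.321, -0.067], TCP at [0.16, -0.526, 0.227] pointing down, gripper open.
Joint ranges: [-3.03, 3.03], [-0.79, 2.21], [0.23, 2.52], [-1.04, 4.18], [0, 3.07], [-2.55, 2.55]. Speed limits (rad/s): [2.22, 2.22, 2.57, 3.14, 3.14, 3.14].

## Interface

Orientations are given as [roll, pitch, yaw] about the fixed x, y, z axes, in that order (R = Rz(yaw) Ry(pitch) Rx(roll)).
In Python, from station import ctrl gives the robot as it stands. The module is installed in compiled form; this text tells all that it offers.
- The arm moves only by the shell command python3 -m creep 'ROWS' [OPENING] [FORCE]. ROWS is a JSON object of lists of equal length, an entry for each row: "xyz": the shift along the tool's x, y, z in mm, a list of three; "spin": the turn about the tool's z in rad. In form: {"xyz": [[tx, ty, tz], ...], "spin": [spin, ...]}. A call has 1 to 5 rows; each row shifts and turns the commanded pose from where the row before left it, along the tool's axes as they then stand; what a row does not reach is not made up. A row lasts 1/8 s, in which the tool goes at most 62.5 mm and 10.7 degrees, less where a joint would pass 70% of its speed; a pose out of reach is approached as far as the arm can. A call with a gripper value outside its range is refused whole. OPENING is the finger opening in mm, from 0 to 94, set as the call begins (- or left out, the last holds). The fingers move at their own pace and stop on an object; FORCE is the grip in N (left out, the last holds). Time passes only in rows, so rows that do not move let the fingers close. It gives the time, the measured TCP pose, the force and the opening at its end, in the units of the state.
- ctrl.get_obs(): the state, without advancing time (a new reading comes with each control period).
- ctrl.camera(name): name is "side" or "top" or "wrist"; returns the picture (384x512x3 uint8, red, green, blue); there is no depth.
- ctrl.camera_model(name): a dict with "fx", "fy", "cx", "cy" (pixels), "R" (3x3) and "t" (3): a world point X has camera coordinates R X + t. Camera axes: x right, y down, z forward; pixel columns grow to the right and rows downward; lengths in m; the calibration is good to about 2 mm. A picture is of the moment at which its call begins: read the wrist's pose just before it. camera_model takes no time and is no camera call; for the wrist camera it gives the pose at the moment of the call.
- ctrl.hand_in(): hands the job in, once; it reports no verdict.
The state is a dict: "time_s": time; "qpos": joint angles; "joint_vel": joint speeds; "tau": joint torques, N m; "ee_pos": TCP position; "eef_rot": TCP orientation; "force": force on the tool from outside, world axes, zero at the start; "moment": the same for the moment, N m; "grip_width": finger opening in m.
Only numpy, scipy, OpenCV 4.12 (cv2) and the standard library are available. Lean on these libraries where they do the work, as an engineer would, in place of code of your own. Each camera call takes 0.05 s, during which the arm holds its last target.

## Task

Check the rubber lid seal of the open hose test chamber by feel: with the fingers held together, put the fingertips on the seal at the front corner next to the inlet valve and slide them, lightly touching all the way, along the front and round the other front corner onto the side, until you come to the lump of dried sealant. Stop there and finish with the fingertips still resting gently on the lump, to show where it is. Pick nothing up and leave the loose things where they are.

Things in the scene. Friction and masses are not known exactly. Their poses are not given: they have to be found in the camera images.
- chamber: Fixed stainless-steel test chamber: an open tub 450 mm wide (its y), 270 mm deep (its x), flat rim 122 mm above the bench, lid off; place and yaw vary. Origin: centre of its underside, on the bench; z up, x away from the robot (front at -x), y towards the end with the brass inlet valve (blue lever) and gauge, which stay below the rim.
- seal: Black sponge-rubber lid seal: a bead 14 mm wide, a closed loop on the rim, crest 12 mm above the rim. Centreline: rectangle 400 mm (chamber y) by 220 mm (x), corner radius 35 mm. Origin: centre of the loop, at crest height (134 mm above the bench untouched); axes as the chamber's. The loop yields downwards: starts at about 1 N, plus 0.6 N per mm, hard after 9 mm; over 20 N damages it.
- seal_start (a point): Point on the crest of the seal's front run, at its inlet-valve (+y) end, where the straight run leaves the corner: chamber frame (-110, +165) mm. Tracing starts here or on the corner beside it.
- seal_corner (a point): Point on the crest at the other (-y) end of the front run, where the straight run enters the 35 mm corner: chamber frame (-110, -165) mm.
- seal_side (a point): Point on the crest where that corner ends and the side run, which leads away from the robot side (chamber +x), begins: chamber frame (-75, -200) mm.
- lump: Pale lump of dried thread sealant stuck fast on the crest of the -y side run: a low dome 30 mm across with gently sloping flanks, rising 3 mm above the crest. Origin: its top, on the seal's centreline; axes as the chamber's. Found 45 to 110 mm past seal_side.
- adapter: Loose brass hose adapter, standing, 52 mm tall, 32 mm across, on the bench beyond the chamber's -y end. Leave alone. Origin: centre of its underside.
- spanner: Loose steel spanner 190 mm long, lying on the bench in front of the chamber. Leave alone. Origin: middle of its underside.
- dialgauge: Loose round pressure gauge 62 mm across, 27 mm tall, lying face up with a brass stem, on the bench in front of the inlet-valve end. Leave alone. Origin: centre of its underside.
- plug: Loose steel and brass blanking plug, 28 mm across, 34 mm tall, standing on the chamber's floor. Leave alone. Origin: centre of its underside.

How it is judged:
By the outcome, as a careful person would: the job done as asked, in the order asked, and still so for the second after the job is handed in, while the arm keeps its last pose, push and grip.
It also fails if it takes over 58 s, if anything falls off the work surface, if the arm or the gripper's body presses on something with over 40 N, if the wrist force passes 120 N, or if a joint passes its speed limit or range.

## Working session

There is one attempt and no reset: what is moved stays moved. The work goes in short steps, Python scripts to look and compute and a shell command to move; the robot and the scene stay as the last step left them, time stands still between calls to the robot, and variables do not carry over. Pictures are saved under pics/ and viewed, and the job is handed in when it is done.

```bash
mkdir -p pics; python3 - <<'E'
from station import ctrl
import cv2
o=ctrl.get_obs()
print({k:(v if not hasattr(v,'round') else v) for k,v in o.items()})
for n in ["top","side","wrist"]:
    m=ctrl.camera_model(n); print(n,m)
    im=ctrl.camera(n); cv2.imwrite(f"pics/{n}0.png",im[:,:,::-1])
print(ctrl.tip_reach)
E
```

```text
{'time_s': 0.0, 'qpos': array([-1.34159925e+00,  3.00448120e-01,  1.52157266e+00,  4.44748281e-06,
        1.32068940e+00, -6.65888228e-02]), 'joint_vel': array([ 0.00067847, -0.00126272,  0.00042668,  0.00030333, -0.00043348,
       -0.00036728]), 'tau': array([ 8.44943643e-04, -5.31805515e+01, -3.52733016e+01,  7.08505232e-02,
        2.44133722e-02, -7.73636907e-05]), 'ee_pos': array([ 0.16027176, -0.52588786,  0.22690248]), 'eef_rot': array([-3.14047789e+00, -7.86584511e-05,  2.95784755e-01]), 'force': array([-0.16881952, -1.15318119,  0.31236907]), 'moment': array([-0.04250909,  0.03113581,  0.02865724]), 'grip_width': 0.09394799505674645}
top {'fx': 491.43974760831696, 'fy': 491.43974760831696, 'cx': 262.49861906586955, 'cy': 193.77345454377573, 'R': array([[-0.03491605, -0.99938546, -0.00309298],
       [-0.97630008,  0.0347706 , -0.21360984],
       [ 0.21358611, -0.00443873, -0.97691416]]), 't': array([0.0680371 , 0.51002515, 1.34450099])}
side {'fx': 443.98465281328924, 'fy': 443.98465281328924, 'cx': 255.14792741109588, 'cy': 199.61688261569492, 'R': array([[ 0.99817784, -0.05675111,  0.02050137],
       [-0.01881683, -0.61557571, -0.78785308],
       [ 0.05733168,  0.78603172, -0.61552191]]), 't': array([-0.49467893,  0.11593248,  1.01646455])}
wrist {'fx': 288.16580519533096, 'fy': 288.16580519533096, 'cx': 255.6312412363604, 'cy': 193.27190634576294, 'R': array([[ 0.29058767, -0.95684513, -0.00249099],
       [-0.92987039, -0.28300753,  0.23504851],
       [-0.22560999, -0.0659859 , -0.97198045]]), 't': array([-0.54942998, -0.02550208,  0.39150715])}
0.022
```

View pics/top0.png

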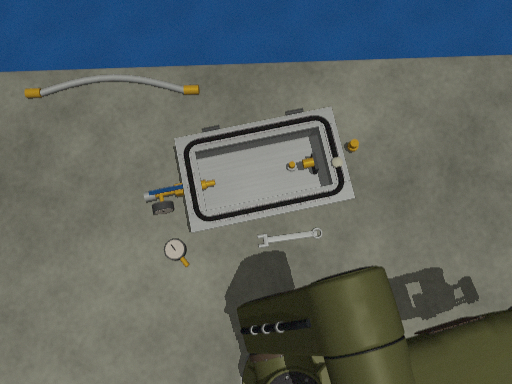

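View pics/side0.png

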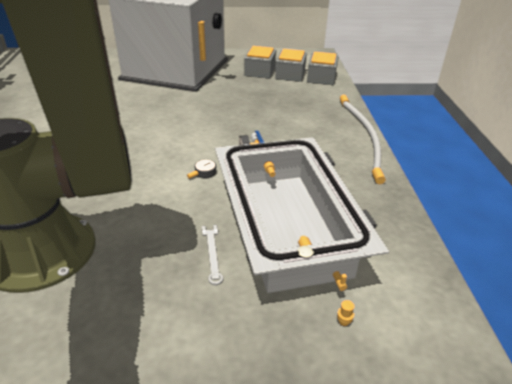

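View pics/wrist0.png

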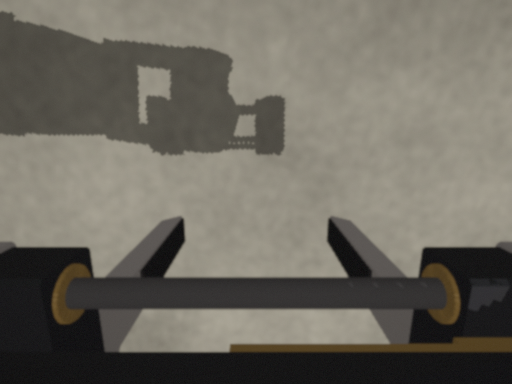

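```bash
python3 - <<'E'
import cv2
a=cv2.imread("pics/top0.png")[95:240,165:365]; cv2.imwrite("pics/topc.png",cv2.resize(a,None,fx=4,fy=4,interpolation=cv2.INTER_CUBIC))
a=cv2.imread("pics/side0.png")[130:290,205:395]; cv2.imwrite("pics/sidec.png",cv2.resize(a,None,fx=3.7,fy=3.7,interpolation=cv2.INTER_CUBIC))
E
```

```text
(no output)
```

View pics/topc.png

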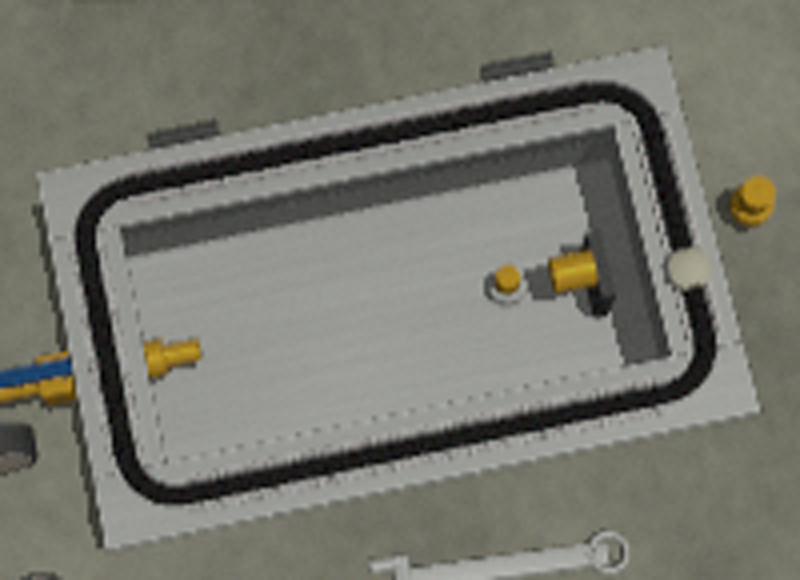

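View pics/sidec.png

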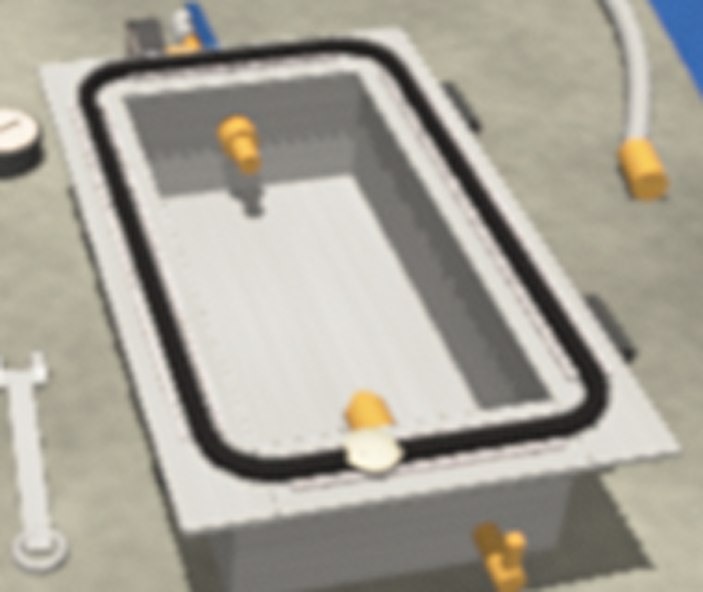

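```bash
cat > h.py <<'E'
import numpy as np,cv2
from scipy.optimize import least_squares
def proj(m,X):
    c=np.asarray(X)@m['R'].T+m['t']; return np.c_[m['fx']*c[:,0]/c[:,2]+m['cx'],m['fy']*c[:,1]/c[:,2]+m['cy']]
def back(m,uv,z):
    uv=np.atleast_2d(uv); d=np.c_[(uv[:,0]-m['cx'])/m['fx'],(uv[:,1]-m['cy'])/m['fy'],np.ones(len(uv))]@m['R']
    C=-m['R'].T@m['t']; return C+d*((z-C[2])/d[:,2])[:,None]
def toC(p,X): # world xy -> chamber xy
    c,s=np.cos(p[2]),np.sin(p[2]); d=np.asarray(X)[:,:2]-p[:2]; return d@np.array([[c,-s],[s,c]])
def toW(p,X):
    c,s=np.cos(p[2]),np.sin(p[2]); return np.asarray(X)@np.array([[c,s],[-s,c]])+p[:2]
def sd(q):
    d=np.abs(q)-np.array([.075,.165]); return np.hypot(*np.maximum(d,0).T)+np.minimum(d.max(1),0)-.035
E
python3 - <<'E'
from h import *
from station import ctrl
T=ctrl.camera_model("top");S=ctrl.camera_model("side")
ct=np.array([[103,548],[760,410],[668,45],[38,173]])/4+[165,95]-.4
cs=np.array([[40,66],[187,530],[680,450],[405,28]])/3.7+[205,130]-.4
C=np.array([[-.135,.225],[-.135,-.225],[.135,-.225],[.135,.225]])
for name,m,c in(("top",T,ct),("side",S,cs)):
    o=c if name=="top" else c
    W=back(m,o,.122)
    f=lambda p:(toW(p,C)-W[:,:2]).ravel()
    r=least_squares(f,[.5,0,0]); print(name,"corners",r.x,np.abs(r.fun).max())
    im=cv2.imread(f"pics/{name}0.png").max(2)
    v,u=np.nonzero(im<48); B=back(m,np.c_[u,v],.130)
    q=sd(toC(r.x,B)); k=np.abs(q)<.014; B=B[k]; p=r.x
    for _ in range(5):
        k=np.abs(sd(toC(p,B)))<.0095
        rr=least_squares(lambda p:sd(toC(p,B[k])),p); p=rr.x
    print(" seal",p,k.sum(),np.std(rr.fun))
    l=np.array([[688,267]])/4+[165,95]-.4 if name=="top" else np.array([[373,450]])/3.7+[205,130]-.4
    print(" lump cham",toC(p,back(m,l,.136)))
E
```

```text
top corners [0.57249566 0.04627797 0.17299793] 0.0014641731802609304
 seal [0.57030403 0.04685082 0.17669162] 1810 0.003581829361016546
 lump cham [[-0.0283004  -0.19901008]]
side corners [0.57463912 0.04339923 0.17255645] 0.0023746937124993206
 seal [0.57193373 0.04070945 0.17635862] 1063 0.002342353684707922
 lump cham [[-0.02884874 -0.20055028]]
```

```bash
cat >> h.py <<'E'
P=np.array([.572,.0445,.175])
def where(P=None):
    from station import ctrl
    import h
    P=h.P if P is None else P
    o=ctrl.get_obs(); c=toC(P,[o['ee_pos']])[0]*1e3
    print("t %.2f cham x %.1f y %.1f tipz %.1f yaw %.4f roll/pitch %s F %s w %.1f"%(o['time_s'],c[0],c[1],(o['ee_pos'][2]-.022)*1e3,o['eef_rot'][2],o['eef_rot'][:2].round(3),o['force'].round(1),o['grip_width']*1e3)); return o
E
python3 -c "from h import *;where()"; python3 -m creep '{"xyz":[[0,0,0]],"spin":[0.12]}' 0 10;python3 -c "from h import *;where()"
```

```text
t 0.15 cham x -504.8 y -490.0 tipz 205.0 yaw 0.2958 roll/pitch [-3.141 -0.   ] F [-0.3 -0.2 -0.3] w 93.8
time_s: 0.28
ee_pos: [0.1603, -0.526, 0.2272]
eef_rot: [-3.141, 0.0, 0.174]
force: [0.3, -0.2, -0.7]
grip_width: 0.0873
t 0.28 cham x -504.7 y -490.1 tipz 205.2 yaw 0.1737 roll/pitch [-3.141  0.   ] F [ 0.3 -0.2 -0.7] w 87.3
```

```bash
python3 -m creep '{"xyz":[[40,-30,0],[40,-30,0],[40,-30,0],[40,-40,0],[40,-40,0]],"spin":[0,0,0,0,0]}' >/dev/null
python3 -m creep '{"xyz":[[25,-45,0],[25,-45,0],[25,-45,0],[20,-45,0],[20,-45,0]],"spin":[0,0,0,0,0]}' >/dev/null
python3 -c "
from h import *;where()
from station import ctrl
np.save('m1.npy',ctrl.camera_model('wrist'),allow_pickle=True)
cv2.imwrite('pics/w1.png',ctrl.camera('wrist')[:,:,::-1])"
```

```text
t 1.52 cham x -189.7 y -93.4 tipz 205.5 yaw 0.1757 roll/pitch [ 3.142 -0.   ] F [ 1.1 -0.1  0.8] w 0.6
```

View pics/w1.png

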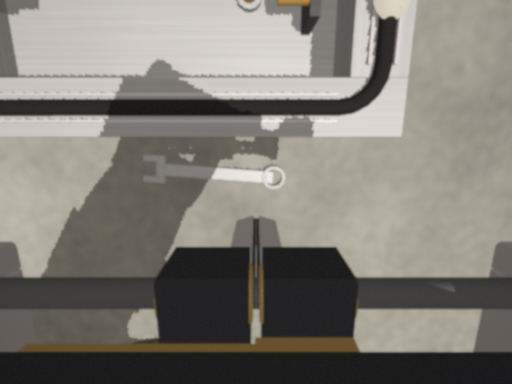

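```bash
python3 - <<'E'
from h import *
m=np.load('m1.npy',allow_pickle=True).item()
im=cv2.imread("pics/w1.png").max(2)
v,u=np.nonzero(im<45); k=(v<140); B=back(m,np.c_[u,v][k],.130); p=P
for _ in range(8):
    k=np.abs(sd(toC(p,B)))<.0095
    rr=least_squares(lambda p:sd(toC(p,B[k])),p); p=rr.x
print(p,k.sum(),rr.fun.std())
print(toC(p,back(m,[[392,3]],.136)))
c=back(m,[[401,136]],.122); print(toC(p,c))
E
```

```text
[0.57217283 0.04986758 0.176603  ] 3227 0.0034204146938790004
[[-0.03438352 -0.20357494]]
[[-0.13529767 -0.22910203]]
```

```bash
sed -i 's/^P=.*/P=np.array([.572,.0465,.1755])/' h.py
python3 -m creep '{"xyz":[[0,-50,0],[0,-55,0],[0,-55,0],[0,-50,0],[0,-50,0]],"spin":[0,0,0,0,0]}' >/dev/null
python3 -c "
from h import *;where()
from station import ctrl
np.save('m2.npy',ctrl.camera_model('wrist'),allow_pickle=True)
cv2.imwrite('pics/w2.png',ctrl.camera('wrist')[:,:,::-1])
m=np.load('m2.npy',allow_pickle=True).item()
im=cv2.imread('pics/w2.png').max(2)
v,u=np.nonzero(im<45); k=(v<140); B=back(m,np.c_[u,v][k],.130); p=P
for _ in range(8):
    k=np.abs(sd(toC(p,B)))<.0095
    rr=least_squares(lambda p:sd(toC(p,B[k])),p); p=rr.x
print(p,k.sum(),rr.fun.std())
"
```

```text
t 2.20 cham x -190.9 y 164.8 tipz 205.5 yaw 0.1759 roll/pitch [-3.142 -0.   ] F [ 1.  -0.8  0.1] w 0.6
[0.57263403 0.04534727 0.17480678] 4232 0.003277853356245467
```

View pics/w2.png

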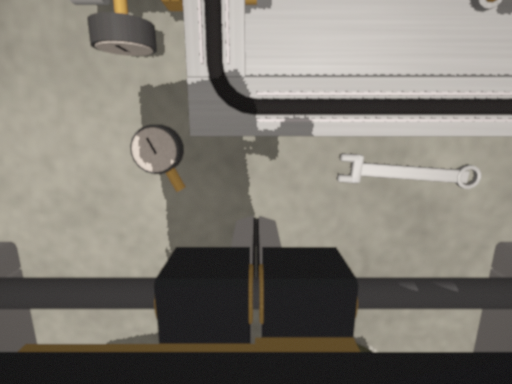

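```bash

python3 -m creep '{"xyz":[[40,0,0],[40.5,-2,0],[0,0,30],[0,0,25],[0,0,10]],"spin":[0,0,0,0,0]}' >/dev/null
python3 -c "
from h import *;where()"
python3 -m creep '{"xyz":[[0,0,1],[0,0,0],[0,0,0]],"spin":[0,0,0]}' 
python3 -c "
from h import *;where()
from station import ctrl
cv2.imwrite('pics/w3.png',ctrl.camera('wrist')[:,:,::-1])"
```

```text
t 2.88 cham x -110.5 y 165.0 tipz 139.2 yaw 0.1758 roll/pitch [3.141e+00 2.000e-03] F [ 0.1 -0.2  0.2] w 0.4
time_s: 3.25
ee_pos: [0.4351, 0.19, 0.1622]
eef_rot: [-3.141, -0.001, 0.176]
force: [0.5, -0.7, 0.1]
grip_width: 0.0007
t 3.25 cham x -109.7 y 165.2 tipz 140.2 yaw 0.1758 roll/pitch [-3.141e+00 -1.000e-03] F [ 0.5 -0.7  0.1] w 0.7
```

View pics/w3.png

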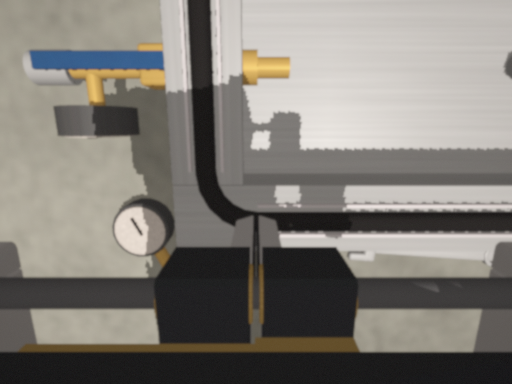

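```bash

python3 -m creep '{"xyz":[[0,0,2],[0,0,2],[0,0,1],[0,0,1],[0,0,0]],"spin":[0,0,0,0,0]}' >/dev/null
python3 -c "
from h import *;where()"
python3 -m creep '{"xyz":[[0,0,1],[0,0,1],[0,0,0]],"spin":[0,0,0]}'  >/dev/null
python3 -c "
from h import *;where()"
```

```text
t 3.92 cham x -110.0 y 165.2 tipz 133.4 yaw 0.1758 roll/pitch [3.142 0.   ] F [-1.8 -0.4  1.9] w 0.6
t 4.30 cham x -110.0 y 165.2 tipz 131.5 yaw 0.1758 roll/pitch [-3.142 -0.   ] F [-1.   1.1  2.4] w 0.5
```

```bash

python3 -m creep '{"xyz":[[0,4,0],[0,6,0],[0,6,0],[0,6,0],[0,6,0]],"spin":[0,0,0,0,0]}' >/dev/null
python3 -c "
from h import *;where()"
python3 -m creep '{"xyz":[[0,6,0],[0,6,0],[0,6,0],[0,6,0],[0,6,0]],"spin":[0,0,0,0,0]}'  >/dev/null
python3 -c "
from h import *;where()"
```

```text
t 4.92 cham x -110.0 y 136.7 tipz 131.5 yaw 0.1757 roll/pitch [-3.142 -0.   ] F [0.4 1.1 3. ] w 0.8
t 5.55 cham x -110.0 y 106.8 tipz 131.5 yaw 0.1758 roll/pitch [-3.142 -0.   ] F [-0.3  1.9  1.8] w 0.5
```

Tracking well, light contact. Continuing along the front.

```bash

for i in 1; do
python3 -m creep '{"xyz":[[0,6,0],[0,6,0],[0,6,0],[0,6,0],[0,6,0]],"spin":[0,0,0,0,0]}' >/dev/null
python3 -c "
from h import *;where()"
python3 -m creep '{"xyz":[[0,6,0],[0,6,0],[0,6,0],[0,6,0],[0,6,0]],"spin":[0,0,0,0,0]}'  >/dev/null
python3 -c "
from h import *;where()"
python3 -m creep '{"xyz":[[0,6,0],[0,6,0],[0,6,0],[0,6,0],[0,6,0]],"spin":[0,0,0,0,0]}'  >/dev/null
python3 -c "
from h import *;where()"
done
```

```text
t 6.17 cham x -110.0 y 76.8 tipz 131.4 yaw 0.1758 roll/pitch [-3.142  0.   ] F [-0.5  1.8  2.6] w 0.6
t 6.80 cham x -110.0 y 46.8 tipz 131.4 yaw 0.1758 roll/pitch [-3.142  0.   ] F [-0.6  1.9  2.7] w 0.5
t 7.42 cham x -110.0 y 16.8 tipz 131.5 yaw 0.1758 roll/pitch [ 3.142 -0.   ] F [-0.4  1.9  1.6] w 0.5
```

```bash

python3 -m creep '{"xyz":[[0,6,0],[0,6,0],[0,6,0],[0,6,0],[0,6,0]],"spin":[0,0,0,0,0]}' >/dev/null
python3 -c "
from h import *;where()"
python3 -m creep '{"xyz":[[0,6,0],[0,6,0],[0,6,0],[0,6,0],[0,6,0]],"spin":[0,0,0,0,0]}'  >/dev/null
python3 -c "
from h import *;where()"
python3 -m creep '{"xyz":[[0,6,0],[0,6,0],[0,6,0],[0,6,0],[0,6,0]],"spin":[0,0,0,0,0]}'  >/dev/null
python3 -c "
from h import *;where()"
python3 -m creep '{"xyz":[[0,6,0],[0,6,0],[0,6,0],[0,6,0],[0,6,0]],"spin":[0,0,0,0,0]}'  >/dev/null
python3 -c "
from h import *;where()
from station import ctrl
np.save('m4.npy',ctrl.camera_model('wrist'),allow_pickle=True)
cv2.imwrite('pics/w4.png',ctrl.camera('wrist')[:,:,::-1])
"
```

```text
t 8.05 cham x -110.0 y -13.2 tipz 131.4 yaw 0.1758 roll/pitch [-3.142  0.   ] F [-0.4  1.2  3. ] w 0.5
t 8.68 cham x -110.0 y -43.2 tipz 131.5 yaw 0.1758 roll/pitch [ 3.142 -0.   ] F [-0.7  0.6  3.1] w 0.4
t 9.30 cham x -110.0 y -73.2 tipz 131.4 yaw 0.1758 roll/pitch [-3.142  0.   ] F [-0.5  1.6  1.9] w 0.9
t 9.93 cham x -109.9 y -103.2 tipz 131.5 yaw 0.1758 roll/pitch [ 3.142 -0.   ] F [-0.5  1.6  2.8] w 0.5
```

View pics/w4.png

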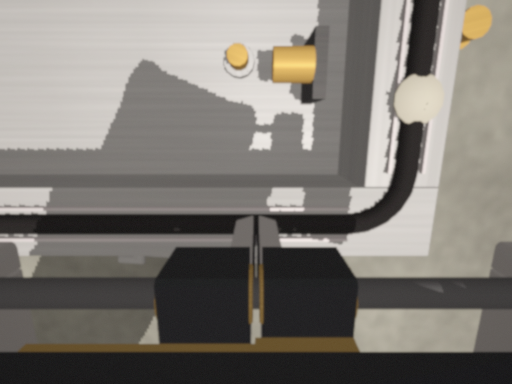

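```bash
python3 - <<'E'
from h import *
m=np.load('m4.npy',allow_pickle=True).item()
for z in(.134,.136):print(toC(P,back(m,[[419,98],[395,98],[443,98],[419,74],[419,124]],z)).round(4)*1e3)
print(toC(P,back(m,[[422.5,50],[410,145],[200,224]],.132)).round(4)*1e3)
print("rim corner",toC(P,back(m,[[432,254],[462,0]],.122)).round(4)*1e3)
E
```

```text
[[ -28.7 -199.4]
 [ -28.7 -185.4]
 [ -28.7 -213.5]
 [ -15.5 -197.7]
 [ -43.5 -201.4]]
[[ -28.9 -198.4]
 [ -28.8 -184.4]
 [ -28.9 -212.3]
 [ -15.8 -196.6]
 [ -43.5 -200.3]]
[[  -2.4 -199. ]
 [ -56.1 -198.6]
 [-107.5  -66.9]]
rim corner [[-133.7 -229.2]
 [  26.6 -223.7]]
```

```bash

python3 -m creep '{"xyz":[[0,6,0],[0,6,0],[0,6,0],[0,6,0],[0,6,0]],"spin":[0,0,0,0,0]}' >/dev/null
python3 -c "
from h import *;where()"
python3 -m creep '{"xyz":[[0,6,0],[0,6,0],[0,6,0],[0,6,0],[0,7.5,0]],"spin":[0,0,0,0,0]}'  >/dev/null
python3 -c "
from h import *;where()"
python3 -m creep '{"xyz":[[0.7,6.8,0],[2,6.6,0],[3.2,6,0],[4.3,5.3,0]],"spin":[0,0,0,0]}'  >/dev/null
python3 -c "
from h import *;where()"
python3 -m creep '{"xyz":[[5.3,4.3,0],[6,3.2,0],[6.6,2,0],[6.8,0.7,0]],"spin":[0,0,0,0]}'  >/dev/null
python3 -c "
from h import *;where()
from station import ctrl
np.save('m5.npy',ctrl.camera_model('wrist'),allow_pickle=True)
cv2.imwrite('pics/w5.png',ctrl.camera('wrist')[:,:,::-1])
"
```

```text
t 10.60 cham x -109.9 y -133.2 tipz 131.4 yaw 0.1757 roll/pitch [-3.142  0.   ] F [0.1 2.1 2.7] w 0.7
t 11.22 cham x -109.9 y -164.7 tipz 131.5 yaw 0.1759 roll/pitch [-3.142  0.   ] F [-1.4  2.3  2. ] w 0.4
t 11.72 cham x -99.5 y -189.4 tipz 131.4 yaw 0.1758 roll/pitch [-3.142  0.   ] F [-1.8  1.6  2.2] w 0.3
t 12.22 cham x -74.5 y -199.3 tipz 131.4 yaw 0.1758 roll/pitch [3.141 0.   ] F [-2.  -0.2  2.7] w 0.8
```

View pics/w5.png

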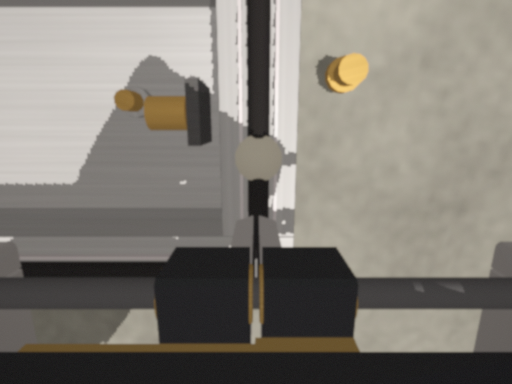

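```bash

python3 -c "
from h import *
m=np.load('m5.npy',allow_pickle=True).item()
print(toC(P,back(m,[[259.5,158],[259,136],[259,181],[235,158],[284,158]],.135)).round(4)*1e3)"
python3 -m creep '{"xyz":[[4,0.5,0],[4,0,0],[4,0,0],[4,0,0],[4,0,0]],"spin":[0,0,0,0,0]}' >/dev/null
python3 -c "
from h import *;where()"
python3 -m creep '{"xyz":[[2,0,0],[2,0,0],[2,0,0],[2,0,0]],"spin":[0,0,0,0]}'  >/dev/null
python3 -c "
from h import *;where()"
python3 -m creep '{"xyz":[[2,0,-0.3],[2,0,-0.3],[2,0,-0.2],[2,0,-0.2]],"spin":[0,0,0,0]}'  >/dev/null
python3 -c "
from h import *;where()"
```

```text
[[ -28.3 -202. ]
 [ -15.1 -201.7]
 [ -42.7 -201.8]
 [ -28.3 -187. ]
 [ -28.3 -217.1]]
t 12.90 cham x -54.8 y -199.7 tipz 131.4 yaw 0.1758 roll/pitch [-3.142  0.   ] F [-1.8 -0.   2. ] w 0.5
t 13.40 cham x -47.1 y -199.7 tipz 131.4 yaw 0.1758 roll/pitch [-3.141e+00  1.000e-03] F [-5.3 -1.   2.5] w 0.5
t 13.90 cham x -38.9 y -199.7 tipz 132.5 yaw 0.1758 roll/pitch [ 3.142 -0.   ] F [-3.9 -0.3  3.8] w 0.4
```

```bash

python3 -m creep '{"xyz":[[2,0,-0.2],[2,0,-0.2],[2,0.3,-0.2],[2,0.4,-0.2]],"spin":[0,0,0,0]}'  >/dev/null
python3 -c "
from h import *;where()"
python3 -m creep '{"xyz":[[1,0.3,-0.2],[1,0,0],[0,0,0],[0,0,0]],"spin":[0,0,0,0]}'  >/dev/null
python3 -c "
from h import *;where()
from station import ctrl
np.save('m6.npy',ctrl.camera_model('wrist'),allow_pickle=True)
for n in ('wrist','side','top'): cv2.imwrite(f'pics/{n}6.png',ctrl.camera(n)[:,:,::-1])
a=cv2.imread('pics/side6.png')[170:290,230:390]; a=cv2.resize(a,None,fx=3,fy=3,interpolation=cv2.INTER_CUBIC)
b=cv2.imread('pics/wrist6.png')[120:270,160:360];b=cv2.resize(b,(480,360));b=b[:,:310]
cv2.imwrite('pics/c6.png',np.hstack([a,b]))
where()
"
```

```text
t 14.40 cham x -30.8 y -200.3 tipz 133.3 yaw 0.1759 roll/pitch [-3.141 -0.   ] F [-1.7  0.   2.3] w 0.5
t 14.90 cham x -28.9 y -200.7 tipz 133.5 yaw 0.1758 roll/pitch [ 3.141 -0.   ] F [-0.9  0.   3. ] w 0.6
t 15.05 cham x -29.0 y -200.7 tipz 133.5 yaw 0.1758 roll/pitch [ 3.141 -0.   ] F [-1.2 -0.5  3. ] w 0.4
```

View pics/c6.png

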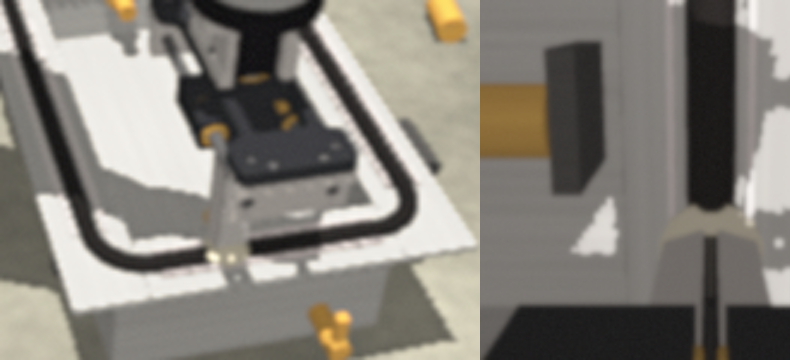

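View pics/wrist6.png

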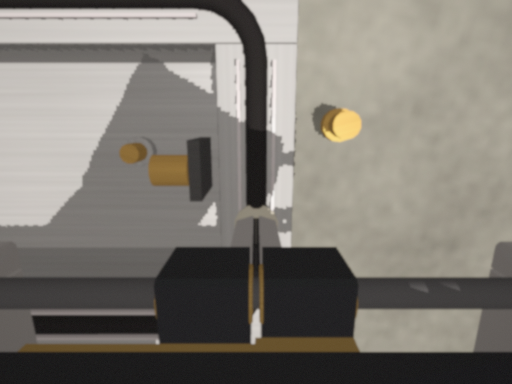

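```bash
python3 -c "
from h import *
m=np.load('m6.npy',allow_pickle=True).item()
print(toC(P,back(m,[[256,206]],.134)).round(4)*1e3)
from station import ctrl
where(); print(ctrl.hand_in())"
```

```text
[[ -14.2 -201.3]]
t 15.05 cham x -29.0 y -200.7 tipz 133.5 yaw 0.1758 roll/pitch [ 3.141 -0.   ] F [-1.2 -0.5  3. ] w 0.4
the job is handed in; nothing more can be done
None
```

I traced the seal with the fingers closed, and the job is handed in at about 15 s with the fingertips resting on the lump. I started at the front corner by the inlet valve, slid along the front run and round the other front corner onto the side, and stopped at the lump, pressing about 2 to 4 N throughout.

- **Feel:** at the lump's flank the drag rose to about 5 N. It fell back to about 1 N at the top, with about 3 N pressing down at the end.
- **Position:** the fingertips ended at chamber (-29, -201) mm, about 46 mm past `seal_side`. The camera images put the top of the lump at about (-28 to -29, -198 to -202) mm. Its far edge, at x of about -14 mm, showed just beyond the fingertips, as it should.
- **Force:** the wrist force reading wavers by about 1 N, so the light-touch figures are good to about that.
- **Disagreement:** the cameras gave chamber positions up to 9 mm apart in y. I used a middle value, and later wrist views while hovering and sliding agreed with it to about 2 mm, apart from one rim corner that read 4 mm off.
- **Loose things:** I touched none of them, but I did not make a separate check that they had not moved.

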